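# Tip the onions from a two-section dish into the cooking pot

### The job

Get the stock started: take the lid off the pot and lay it right way up in the middle of the round cork mat, then carry the two-section dish over and tip just its onion side out over the pot, so that both onions go in and the ginger stays in its own section. Stand the dish back in the middle of the round chopping board, and then put the lid back on the pot so that it sits fully home. Set things down rather than dropping them, and leave the pot and everything else on the table where it is.

Things in the scene. Friction and masses are not known exactly. Their poses are not given: they have to be found in the camera images.
- dish: Two-section pale grey carry dish, 180 mm across (its x) by 134 mm long (y), 0.28 kg empty; at any yaw on the board. Origin: centre of the underside, z up. A centre wall at x = 0 (8 mm thick, along y, 60 mm high) makes two like sections, +x and -x. Floor 4 mm thick out to 54 mm from the middle, then a side sloping up and out at 32 degrees to the lip. End walls 48 mm high at y = +-65 mm.
- dish_bar (a point): Middle of the dish's flat-sided carry bar, 92 mm above the dish's origin. The bar runs along the dish's y above the centre wall and a hand hole: 16 mm thick (x), 110 mm long, from 79 to 105 mm above the underside.
- dish_lip_a (a point): Middle of the pouring lip of the dish's +x section: 90 mm from the middle, 27 mm above the underside. Onions roll out over a lowered lip once the dish is tipped about its y axis by more than 35 to 40 degrees (55 clears it); what lies in the raised section rests against the centre wall and stays until nearly 90 degrees.
- dish_lip_b (a point): Middle of the lip of the dish's -x section, likewise.
- onion0_center (a point): Centre of a loose whole brown onion, round, 58 mm across and 52 mm high plus a short neck, about 0.11 kg. At the start both onions stand side by side in the one section of the dish, 26 mm above its floor.
- onion1_center (a point): Centre of the other onion, alike.
- ginger0_center (a point): Centre of a loose knobbly piece of ginger root, 60 mm long and 24 mm thick, tan, about 0.05 kg. At the start both pieces lie in the other section of the dish, 12 mm above its floor.
- ginger1_center (a point): Centre of the other piece of ginger, alike.
- pot: Small round aluminium cooking pot, loose, 1.1 kg, 168 mm outside diameter, 160 mm inside, rim 90 mm high, floor 5 mm thick, two loop handles on opposite sides (its +-y) reaching 112 mm from the axis at 69 mm height. Origin: centre of the underside; z up along the axis. Lid on at the start.
- lid: Round aluminium pot lid, 176 mm diameter, loose, 0.2 kg. Origin: centre of its underside, z up. Under it a bevelled 150 mm plug 8 mm deep goes inside the pot (5 mm play all round). Fully home, its origin is 82 mm above the pot's. The metal rises to 20 mm in the middle; on a 24 mm neck stands a black cylindrical knob, 30 mm diameter, from 28 to 55 mm above the origin.
- mat: Round cork pot mat, 190 mm diameter, 8 mm thick, fast to the table. Origin: centre of its underside, z up.
- board: Round wooden chopping board, 250 mm diameter, 30 mm thick, with a steel band, fast to the table. Origin: centre of its underside, z up.
- tumbler: Clear plastic tumbler, 68 mm across, 85 mm high; leave alone. Origin: centre of the underside.
- saucebowl: Small steel bowl, 90 mm across, 40 mm high; leave alone. Origin: centre of the underside.
- jar: Amber glass jar, 64 mm across, 100 mm high; leave alone. Origin: centre of the underside.
- mug: White mug, 72 mm across, 80 mm high; leave alone. Origin: centre of the underside.
Mind the look-alikes: they are no part of the job. What is shaped like the lid but turquoise is not meant. Leave any turquoise look-alike of the dish alone.

How it is judged:
On the way, in this order (a step that is already met when the one before it is completed fails the run):
1. the lid is off the pot and lies right way up on the cork mat, let go (horizontal distance between lid and mat below 0.05 m and z of lid in the frame of mat below 0.013 m and angle between lid's own z axis and vertical below 0.08 rad and linear speed of lid below 0.02 m/s and contact force between the fingers and lid below 0.1 N), for 0.2 s.
2. the loaded dish is lifted clear of the board (height (world z) of dish above 0.055 m and contact force between dish and board below 0.05 N), for 0.1 s.
3. the dish, tipped over the pot, has let both onions into the pot and kept the ginger (angle between dish's own z axis and vertical above 0.35 rad and horizontal distance between dish and pot below 0.2 m and horizontal distance between each of onion0_center, onion1_center and pot below 0.065 m and z of onion0_center in the frame of pot between 0.01 and 0.08 m and z of onion1_center in the frame of pot between 0.01 and 0.08 m and x of ginger0_center in the frame of dish between -0.095 and 0 m and z of ginger0_center in the frame of dish between 0 and 0.065 m and y of ginger0_center in the frame of dish between -0.063 and 0.063 m and x of ginger1_center in the frame of dish between -0.095 and 0 m and z of ginger1_center in the frame of dish between 0 and 0.065 m and y of ginger1_center in the frame of dish between -0.063 and 0.063 m), for 0.05 s.
4. the dish stands upright on the middle of the board again, let go, the ginger in it (horizontal distance between dish and board below 0.045 m and z of dish in the frame of board between 0.026 and 0.036 m and angle between dish's own z axis and vertical below 0.06 rad and linear speed of dish below 0.02 m/s and x of ginger0_center in the frame of dish between -0.095 and 0 m and z of ginger0_center in the frame of dish between 0 and 0.065 m and y of ginger0_center in the frame of dish between -0.063 and 0.063 m and x of ginger1_center in the frame of dish between -0.095 and 0 m and z of ginger1_center in the frame of dish between 0 and 0.065 m and y of ginger1_center in the frame of dish between -0.063 and 0.063 m and contact force between the fingers and dish below 0.1 N), for 0.2 s.
At the end, for the whole second after the job is handed in: Onions in the pot; lid fully home on the upright pot (within 9 mm of its axis and 3 mm of its seated height, tilt under 0.04 rad); dish upright (0.06 rad) within 45 mm of the middle of the board, the ginger in its own section; all released and at rest (horizontal distance between lid and pot below 0.009 m and z of lid in the frame of pot between 0.079 and 0.0855 m and angle between lid's own z axis and vertical below 0.04 rad and linear speed of each of lid, pot, dish below 0.02 m/s and angle between pot's own z axis and vertical below 0.05 rad and horizontal distance between each of onion0_center, onion1_center and pot below 0.065 m and z of onion0_center in the frame of pot between 0.01 and 0.08 m and z of onion1_center in the frame of pot between 0.01 and 0.08 m and horizontal distance between dish and board below 0.045 m and z of dish in the frame of board between 0.026 and 0.036 m and angle between dish's own z axis and vertical below 0.06 rad and x of ginger0_center in the frame of dish between -0.095 and 0 m and z of ginger0_center in the frame of dish between 0 and 0.065 m and y of ginger0_center in the frame of dish between -0.063 and 0.063 m and x of ginger1_center in the frame of dish between -0.095 and 0 m and z of ginger1_center in the frame of dish between 0 and 0.065 m and y of ginger1_center in the frame of dish between -0.063 and 0.063 m); the robot touches nothing.
It fails at once if a piece of ginger leaves the dish (distance between any of ginger0_center, ginger1_center and dish above 0.13 m).
It fails at once if an onion ends up on the table ((height (world z) of onion0_center below 0.05 m and horizontal distance between onion0_center and pot above 0.1 m) or (height (world z) of onion1_center below 0.05 m and horizontal distance between onion1_center and pot above 0.1 m)).
It fails at once if the lid or the dish is dropped (falls free faster than 0.55 m/s, about 15 mm) ((linear speed of lid above 0.55 m/s and contact force between the fingers and lid below 0.05 N) or (linear speed of dish above 0.55 m/s and contact force between the fingers and dish below 0.05 N)).
It fails at once if the pot is shoved more than 40 mm or tipped (distance of pot from where it was at the start of the episode above 0.04 m or angle between pot's own z axis and vertical above 0.2 rad).
It fails at once if something else on the table is moved more than 40 mm (distance of any of tumbler, saucebowl, jar, mug from where it was at the start of the episode above 0.04 m).
It also fails if it takes over 72 s, if anything falls off the work surface, if the arm or the gripper's body presses on something with over 40 N, if the wrist force passes 120 N, or if a joint passes its speed limit or range.

### The arm

A 6-joint arm with a two-finger parallel gripper is mounted at the origin on the work surface. World frame = base frame: x ahead of the robot, y to its left, z up, the work surface at z = 0. Lengths are in m, angles in rad, forces in N, time in s.
With the tool pointing down it reaches from about 0.35 to 0.775 m from the base axis. Payload 5.5 kg.
Tool frame: the origin (TCP) lies on the centre line of the jaws, within the pads' length; the fingertips stand 8 mm ahead of it and the grasp point (between the pads) lies 11 mm behind it (tcp_to_tips is the x of the fingertips in the tool frame, in m); x points along the fingers, z is the direction in which the jaws open and shut, and the axes are right-handed (so a half turn about x gives the same grasp; the last joint's range is limited). The gripper opens to 85 mm and grips with 20 to 120 N. Pads are 22 mm wide; open, the fingers measure 114 mm over their backs; the gripper's body (76 mm by 85 mm) begins 54 mm behind the grasp point. The pads swing forward as they close: fully open they stand 13 mm farther back than shut.
Start: joints at [1.133, 0.313, 0.046, 1.304, 0, 1.431], TCP at [0.169, 0.55, 0.202] pointing down, gripper open.
Joint ranges: [-2.76, 2.76], [-0.86, 1.69], [-1.03, 1.26], [-2.2, 2.34], [-1.47, 1.5], [-3.14, 3.14]. Speed limits (rad/s): [2.57, 2.57, 3.14, 3.14, 3.14, 3.14].

### API

Orientations are given as a unit quaternion [w, x, y, z].
In Python, from workcell import get_obs, get_image, hand_in, boxes_of, masks_of, spot_point, tcp_to_tips gives the robot as it stands.
- The arm moves only by the shell command python3 -m handwheel 'ROWS' [FORCE]. ROWS is JSON, a list of rows, each an object with "rot": the turn, a rotation vector about the tool's x, y, z in degrees, a list of three; "dp": the shift along the tool's x, y, z in mm, a list of three; "claw": the finger opening in mm, from 0 to 85.4. In form: [{"rot": [rx, ry, rz], "dp": [tx, ty, tz], "claw": claw}, ...]. A call has 1 to 10 rows; each row is the pose to reach, as a shift and turn from the pose commanded when the call began, along the tool's axes at that moment; what a row does not reach only later rows make up. A row lasts 1/8 s, in which the tool goes at most 62.5 mm and 10.7 degrees, less where a joint would pass 70% of its speed; a pose out of reach is approached as far as the arm can. A call with a gripper value outside its range is refused whole. The fingers move at their own pace and stop on an object; FORCE is the grip in N (left out, the last holds). Time passes only in rows, so rows that repeat a pose let the fingers close. It gives the time, the measured TCP pose, the force and the opening at its end, in the units of the state.
- get_obs(): the state, without advancing time (a new reading comes with each control period).
- get_image(name): name is "scene" or "top" or "wrist"; returns a dict with "frame" (400x640x3 uint8, blue, green, red), "range_z" (400x640 float32, m along the optical axis (not along the pixel's ray), 0 where there is no reading), "camera_matrix" (3x3 intrinsics, pixels), "R" (3x3) and "t" (3): a world point X has camera coordinates R X + t. Camera axes: x right, y down, z forward; pixel columns grow to the right and rows downward; lengths in m; the calibration is good to about 2 mm. A picture is of the moment at which its call begins.
- hand_in(): hands the job in, once; it reports no verdict.
Trained networks look in a picture, given as the dict that the camera call returned (one of the last four; its "shot" number tells which), for a name from the list of things; names that differ only in an ending like _2 or _b are one class to them, and where a whole thing is asked for, a point or a joint stands for the part that bears it (a point fixed in the world has none). Each returns a list of dicts, best first, with "confidence" (0 to 1); they miss things now and then, are a little off and sometimes report something else, mostly with a low value. They report only what shows in the picture. A call takes as long as a camera call. They do not tell look-alikes from the thing itself.
- boxes_of(picture, thing): "box" ([left, top, right, bottom] as shares, 0 to 1, of the picture: columns of its width, rows of its height, round what is visible of it).
- masks_of(picture, thing): "pixels" (400x640 bool, what is visible of it) and "box" ([left, top, right, bottom] as shares, 0 to 1, of the picture: columns of its width, rows of its height, round what is visible of it).
- spot_point(picture, thing): "location" ([column, row] as shares, 0 to 1, of the picture: columns of its width, rows of its height: a listed point, or the origin of a listed thing).
The state is a dict: "t": time; "joint_positions": joint angles; "joint_vel": joint speeds; "joint_efforts": joint torques, N m; "ee_pos": TCP position; "tcp_rot": TCP orientation; "wrist_force": force on the tool from outside, world axes, zero at the start; "ft_torque": the same for the moment, N m; "finger_gap": opening from 0.0 (shut) to 1.0 (fully open).
Only numpy, scipy, OpenCV 4.12 (cv2) and the standard library are available. Lean on these libraries where they do the work, as an engineer would, in place of code of your own. Each camera call takes 0.05 s, during which the arm holds its last target. There are 200 camera calls.

## Working session

There is one attempt and no reset: what is moved stays moved. The work goes in short steps, Python scripts to look and compute and a shell command to move; the robot and the scene stay as the last step left them, time stands still between calls to the robot, and variables do not carry over. Pictures are saved under pics/ and viewed, about 8 in all and at most 12, crops included, and the job is handed in when it is done.

```bash
mkdir -p pics; cat > h.py <<'E'
import numpy as np, cv2
from workcell import *
from scipy.spatial.transform import Rotation as Ro
def world(p,uv,z=None):
    K,R,t=p["camera_matrix"],np.array(p["R"]),np.array(p["t"])
    ray=np.linalg.inv(K)@[uv[0],uv[1],1]
    C=-R.T@t; d=R.T@ray
    if z is not None: return C+d*(z-C[2])/d[2]
    r=p["range_z"][int(uv[1]),int(uv[0])]
    return C+d*r
def proj(p,X):
    c=np.array(p["R"])@X+p["t"]; u=p["camera_matrix"]@c; return u[:2]/u[2]
def cloud(p):
    K,R,t=p["camera_matrix"],np.array(p["R"]),np.array(p["t"])
    v,u=np.mgrid[:400,:640]; ray=np.stack([u,v,np.ones_like(u)],-1)@np.linalg.inv(K).T
    return (ray*p["range_z"][...,None]-t)@R
def toolrel(target):  # world pos -> dp in mm along current tool axes
    o=get_obs(); q=o["tcp_rot"]; r=Ro.from_quat([q[1],q[2],q[3],q[0]])
    return r.inv().apply(np.array(target)-o["ee_pos"])*1000
E
python3 - <<'E'
from h import *
for n in("top","scene"):
    p=get_image(n); cv2.imwrite(f"pics/{n}.png",p["frame"])
    for th in("dish","pot","lid","mat","board","tumbler","saucebowl","jar","mug","dish_bar","dish_lip_a","onion0_center","ginger0_center"):
        for d in spot_point(p,th)[:3]:
            if d["confidence"]<.3: continue
            uv=np.array(d["location"])*[640,400]
            try: print(n,th,round(d["confidence"],2),uv.round(),world(p,uv).round(3))
            except Exception as e: print(th,uv,e)
o=get_obs();print(o["ee_pos"],o["tcp_rot"],o["finger_gap"],tcp_to_tips)
E
```

```text
top dish 0.94 [204. 185.] [0.543 0.319 0.038]
top dish 0.91 [198. 321.] [0.287 0.022 0.97 ]
top pot 0.75 [168. 176.] [0.566 0.407 0.054]
top pot 0.69 [203. 187.] [0.527 0.306 0.081]
top lid 0.74 [471. 286.] [ 0.269 -0.345  0.044]
top lid 0.7 [443. 183.] [ 0.512 -0.283  0.104]
top mat 0.88 [325. 184.] [0.545 0.002 0.009]
top tumbler 0.77 [267. 256.] [0.356 0.158 0.004]
top saucebowl 0.58 [387. 250.] [ 0.363 -0.154  0.003]
top jar 0.75 [394. 108.] [ 0.741 -0.191  0.048]
top mug 0.87 [246. 116.] [0.715 0.205 0.079]
top mug 0.39 [443. 184.] [ 0.509 -0.281  0.106]
top dish_bar 0.63 [184. 327.] [0.198 0.328 0.103]
top dish_bar 0.59 [191. 171.] [0.552 0.321 0.132]
top dish_lip_a 0.87 [167. 175.] [0.565 0.409 0.057]
top dish_lip_a 0.84 [234. 186.] [0.534 0.236 0.057]
top dish_lip_a 0.72 [196. 290.] [0.277 0.331 0.022]
top onion0_center 0.62 [216. 172.] [0.564 0.275 0.084]
top onion0_center 0.35 [247. 117.] [0.717 0.203 0.069]
scene dish 0.76 [409. 293.] [0.56  0.328 0.052]
scene dish 0.69 [476. 214.] [0.202 0.34  0.014]
scene pot 0.89 [225. 188.] [ 0.573 -0.226  0.071]
scene lid 0.96 [226. 1
[... 424 characters left out ...]
0.038]
scene jar 0.3 [311. 342.] [0.787 0.232 0.063]
scene mug 0.73 [312. 343.] [0.789 0.235 0.066]
scene dish_bar 0.95 [480. 187.] [0.202 0.329 0.105]
scene dish_bar 0.85 [414. 269.] [0.56  0.327 0.138]
scene dish_bar 0.67 [405. 292.] [0.573 0.323 0.068]
scene dish_lip_a 0.94 [382. 261.] [0.503 0.227 0.03 ]
scene dish_lip_a 0.94 [441. 313.] [0.567 0.408 0.055]
scene dish_lip_a 0.84 [487. 188.] [0.195 0.346 0.105]
scene onion0_center 0.78 [385. 284.] [0.591 0.283 0.082]
scene ginger0_center 0.63 [409. 306.] [0.594 0.345 0.058]
scene ginger0_center 0.55 [442. 312.] [0.561 0.407 0.053]
[0.16875914 0.54972118 0.20232837] [ 0.56867933 -0.42026654  0.56862412  0.4202933 ] 1.0026370214879314 0.008
```

View pics/top.png

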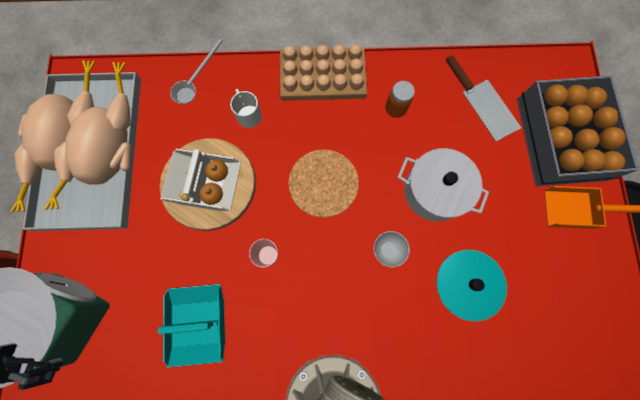

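View pics/scene.png

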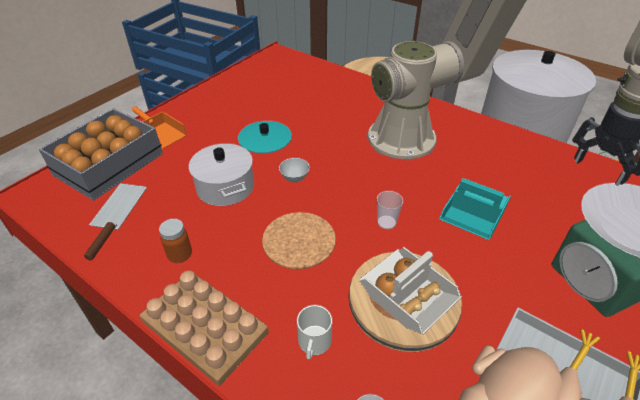

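Top image: the metal lid is on the pot at (445,183) and the turquoise look-alike lid is at (471,286). The grey dish is on the board at (204,185), with the turquoise look-alike dish at (192,325). The task describes the metal and grey ones. In the dish, the onions are on the right (-y world) side and the ginger on the left (+y). I'll enlarge a crop to confirm and then fit the poses.

```bash
python3 - <<'E'
from h import *
P={n:get_image(n) for n in("top","scene")}
C=np.concatenate([cloud(P[n])[P[n]["range_z"]>0] for n in P])
lab=np.concatenate([np.full((P[n]["range_z"]>0).sum(),i) for i,n in enumerate(P)])
def sel(c,r,z0,z1,l=None):
    m=(np.hypot(C[:,0]-c[0],C[:,1]-c[1])<r)&(C[:,2]>z0)&(C[:,2]<z1)
    if l is not None:m&=lab==l
    return C[m]
def circ(q):
    return [np.round(v,4) for v in cv2.minEnclosingCircle(q[:,:2].astype(np.float32))]
for l in(0,1):
    print("cam",l)
    k=sel((.51,-.28),.15,.125,.145,l);print("knob",len(k),circ(k),k.mean(0).round(4))
    k=sel((.51,-.28),.11,.084,.106,l);print("lid",len(k),circ(k))
    for s in(0,1):pass
    k=sel((.545,.0),.11,.004,.014,l);print("mat",len(k),circ(k))
    k=sel((.55,.32),.16,.02,.034,l);print("board",len(k),circ(k))
    k=sel((.55,.32),.12,.127,.145,l);print("bar",len(k),cv2.minAreaRect(k[:,:2].astype(np.float32)*1000),k[:,2].max())
    k=sel((.55,.32),.13,.04,.145,l);print("dish",len(k),cv2.minAreaRect(k[:,:2].astype(np.float32)*1000))
for n,c,s in(("top",(155,130),(110,110)),("top",(390,135),(110,110))):
    pass
f=P["top"]["frame"]
a=f[130:240,150:260];b=f[130:240,390:500]
cv2.imwrite("pics/crop.png",cv2.resize(np.hstack([a,b]),(800,400),interpolation=cv2.INTER_CUBIC))
print(P["top"]["t"],-np.array(P["top"]["R"]).T@P["top"]["t"])
E
```

```text
cam 0
knob 136 [array([ 0.5197, -0.2918]), np.float64(0.015)] [ 0.5189 -0.2899  0.135 ]
lid 3715 [array([ 0.5203, -0.2929]), np.float64(0.0891)]
mat 3627 [array([0.5531, 0.0006]), np.float64(0.1018)]
board 3079 [array([0.5534, 0.3153]), np.float64(0.1257)]
bar 336 ((551.8961181640625, 322.17059326171875), (16.640594482421875, 109.47357177734375), 79.49591064453125) 0.13819965225890551
dish 3364 ((552.4229736328125, 322.51104736328125), (182.0138397216797, 135.0116729736328), 79.0835189819336)
cam 1
knob 88 [array([ 0.5198, -0.2914]), np.float64(0.0173)] [ 0.5226 -0.2882  0.1347]
lid 1914 [array([ 0.5198, -0.2926]), np.float64(0.0905)]
mat 3210 [array([ 0.5469, -0.0022]), np.float64(0.107)]
board 3605 [array([0.5541, 0.3175]), np.float64(0.127)]
bar 374 ((551.3968505859375, 322.8459167480469), (17.414600372314453, 114.13758087158203), 78.89639282226562) 0.13854413476268065
dish 4462 ((551.4808349609375, 322.2931823730469), (183.10546875, 138.91925048828125), 79.1496810913086)
[0.03295613 0.49736917 0.88105457] [0.28698225 0.02242394 0.97049354]
```

View pics/crop.png

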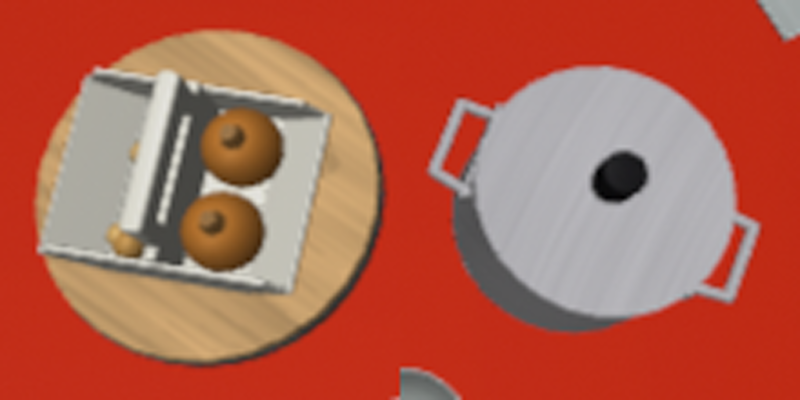

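Crop: on the left is the grey dish, with onions at (240,150) and (220,230) and ginger behind the bar. On the right is the metal lid with its knob at (620,177), so both are the right ones. Next I work out the move axes.

```bash
cat >> h.py <<'E'
def plan(pos,x=None,z=None):
    """target TCP pos, tool x dir, tool z dir (world) -> dp mm, rotvec deg in current tool axes"""
    o=get_obs(); q=o["tcp_rot"]; r=Ro.from_quat([q[1],q[2],q[3],q[0]])
    if x is None: rv=np.zeros(3)
    else:
        x=np.array(x)/np.linalg.norm(x); z=np.array(z)-np.dot(z,x)*x; z/=np.linalg.norm(z)
        rv=(r.inv()*Ro.from_matrix(np.stack([x,np.cross(z,x),z],1))).as_rotvec(degrees=True)
    print("dp",(r.inv().apply(np.array(pos)-o["ee_pos"])*1000).round(1),"rot",rv.round(1))
def st():
    o=get_obs(); q=o["tcp_rot"]; r=Ro.from_quat([q[1],q[2],q[3],q[0]]).as_matrix()
    print("t",o["t"],"p",np.round(o["ee_pos"],4),"j",np.round(o["joint_positions"],3),"gap",round(o["finger_gap"],3),"F",np.round(o["wrist_force"],1)); print("axes x,y,z:",r.T.round(3).tolist())
E
python3 - <<'E'
from h import *
st()
for a in (0,30,60,90,120,150,180,-150,-120,-90,-60,-30):
    print(a,end=" ");plan((.52,-.292,.22),(0,0,-1),(np.cos(np.radians(a)),np.sin(np.radians(a)),0))
E
```

```text
t 1.5 p [0.1687 0.5497 0.2023] j [ 1.133  0.313  0.046  1.304 -0.     1.431] gap 0.999 F [ 0.1 -0.1  0.4]
axes x,y,z: [[0.0, 0.0, -1.0], [-0.956, 0.293, -0.0], [0.293, 0.956, 0.0]]
0 dp [ -17.7 -582.8 -701.6] rot [72.9  0.   0. ]
30 dp [ -17.7 -582.8 -701.6] rot [42.9  0.   0. ]
60 dp [ -17.7 -582.8 -701.6] rot [12.9  0.   0. ]
90 dp [ -17.7 -582.8 -701.6] rot [-17.1   0.    0. ]
120 dp [ -17.7 -582.8 -701.6] rot [-47.1   0.    0. ]
150 dp [ -17.7 -582.8 -701.6] rot [-77.1   0.    0. ]
180 dp [ -17.7 -582.8 -701.6] rot [-107.1   -0.     0. ]
-150 dp [ -17.7 -582.8 -701.6] rot [-137.1   -0.     0. ]
-120 dp [ -17.7 -582.8 -701.6] rot [-167.1   -0.     0. ]
-90 dp [ -17.7 -582.8 -701.6] rot [162.9   0.   -0. ]
-60 dp [ -17.7 -582.8 -701.6] rot [132.9   0.   -0. ]
-30 dp [ -17.7 -582.8 -701.6] rot [102.9   0.   -0. ]
```

```bash
python3 -m handwheel '[{"rot":[0,0,0],"dp":[-30,-290,-350],"claw":85},{"rot":[0,0,0],"dp":[-30,-290,-350],"claw":85},{"rot":[0,0,0],"dp":[-30,-290,-350],"claw":85},{"rot":[0,0,0],"dp":[-30,-290,-350],"claw":85},{"rot":[0,0,0],"dp":[-30,-290,-350],"claw":85},{"rot":[0,0,0],"dp":[-30,-290,-350],"claw":85},{"rot":[0,0,0],"dp":[-30,-290,-350],"claw":85},{"rot":[0,0,0],"dp":[-30,-290,-350],"claw":85}]' 60
python3 -m handwheel '[{"rot":[0,0,0],"dp":[12,-293,-352],"claw":70},{"rot":[0,0,0],"dp":[12,-293,-352],"claw":70},{"rot":[0,0,0],"dp":[12,-293,-352],"claw":70},{"rot":[0,0,0],"dp":[12,-293,-352],"claw":70},{"rot":[0,0,0],"dp":[12,-293,-352],"claw":70},{"rot":[0,0,0],"dp":[12,-293,-352],"claw":70},{"rot":[0,0,0],"dp":[12,-293,-352],"claw":70},{"rot":[0,0,0],"dp":[12,-293,-352],"claw":70},{"rot":[0,0,0],"dp":[12,-293,-352],"claw":70},{"rot":[0,0,0],"dp":[12,-293,-352],"claw":70}]'
python3 - <<'E'
from h import *
p=get_image("wrist");cv2.imwrite("pics/w1.png",p["frame"])
C=cloud(p);m=(p["range_z"]>0)
k=C[m&(C[...,2]>.128)&(C[...,2]<.142)&(np.hypot(C[...,0]-.52,C[...,1]+.29)<.05)]
print(len(k),k.mean(0) if len(k) else 0, cv2.minEnclosingCircle(k[:,:2].astype(np.float32)) if len(k) else 0)
st();plan((.52,-.292,.117))
E
```

```text
t: 2.5
ee_pos: [0.3445, 0.1271, 0.2328]
tcp_rot: [0.57, -0.419, 0.569, 0.418]
wrist_force: [0.4, 1.1, -0.5]
finger_gap: 0.991
t: 3.75
ee_pos: [0.5197, -0.2916, 0.2202]
tcp_rot: [0.569, -0.42, 0.569, 0.421]
wrist_force: [-0.3, 0.4, -0.7]
finger_gap: 0.822
1164 [ 0.51763353 -0.29339234  0.13724704] ((0.5185611248016357, -0.2938630282878876), 0.015095505863428116)
t 3.8 p [ 0.5198 -0.2913  0.2205] j [-0.646  0.351  0.144  1.364  0.    -0.349] gap 0.823 F [0.2 0.1 0.1]
axes x,y,z: [[-0.0, 0.0, -1.0], [-0.956, 0.293, 0.0], [0.293, 0.956, 0.0]]
dp [103.5  -0.4  -0.6] rot [0. 0. 0.]
```

```bash
python3 -m handwheel '[{"rot":[0,0,0],"dp":[60,0,-2],"claw":70},{"rot":[0,0,0],"dp":[90,0,-2],"claw":70},{"rot":[0,0,0],"dp":[103,0,-2],"claw":60},{"rot":[0,0,0],"dp":[103,0,-2],"claw":20},{"rot":[0,0,0],"dp":[103,0,-2],"claw":20},{"rot":[0,0,0],"dp":[103,0,-2],"claw":20},{"rot":[0,0,0],"dp":[103,0,-2],"claw":20},{"rot":[0,0,0],"dp":[103,0,-2],"claw":20},{"rot":[0,0,0],"dp":[103,0,-2],"claw":20}]' 50
python3 -m handwheel '[{"rot":[0,0,0],"dp":[-8,0,0],"claw":20},{"rot":[0,0,0],"dp":[-20,0,0],"claw":20},{"rot":[0,0,0],"dp":[-50,0,0],"claw":20},{"rot":[0,0,0],"dp":[-50,0,0],"claw":20}]'
```

```text
t: 4.92
ee_pos: [0.5195, -0.2944, 0.1173]
tcp_rot: [0.569, -0.42, 0.569, 0.42]
wrist_force: [0.1, 1.1, -0.5]
finger_gap: 0.234
t: 5.42
ee_pos: [0.5212, -0.2956, 0.1708]
tcp_rot: [0.569, -0.422, 0.568, 0.418]
wrist_force: [0.0, 0.3, -0.1]
finger_gap: 0.234
```

```bash
python3 - <<'E'
from h import *
st()
a=get_image("wrist")["frame"];b=get_image("scene")["frame"][100:240,150:374]
cv2.imwrite("pics/w2.png",np.hstack([cv2.resize(a,(400,250)),cv2.resize(b,(400,250))]))
E
```

```text
t 5.425 p [ 0.5212 -0.2956  0.1708] j [-0.65   0.365  0.042  1.242  0.    -0.352] gap 0.234 F [ 0.   0.3 -0.1]
axes x,y,z: [[0.005, -0.004, -1.0], [-0.956, 0.293, -0.006], [0.293, 0.956, -0.002]]
```

View pics/w2.png

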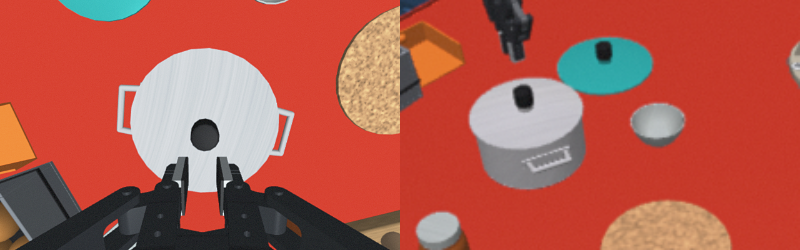

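```bash
python3 - <<'E'
from h import *
o=get_obs();e=np.array(o["ee_pos"])
p=get_image("scene");w=get_image("wrist")
print("scene tcp px",proj(p,e),"crop",(proj(p,e)-[150,100])*[400/224,250/140])
print("wrist tcp px",proj(w,e),"tip",proj(w,e-[0,0,.008]), "tip z+10",proj(w,e+[.003,.0096,-.008]))
C=cloud(p);m=(p["range_z"]>0)&(np.hypot(C[...,0]-e[0],C[...,1]-e[1])<.12)&(C[...,2]>.145)
k=C[m];print(len(k),k.min(0),k.max(0))
for z in np.arange(.14,.3,.01):
    q=k[(k[:,2]>z)&(k[:,2]<z+.01)]
    if len(q):print(round(z,3),len(q),q.min(0).round(3),q.max(0).round(3))
print(tcp_to_tips, [ (c,proj(w,np.array(c))) for c in [(.5186,-.2935,.137)]])
C=cloud(w);r=w["range_z"];print("wrist range at finger px",[C[yy,xx].round(3) for yy,xx in((265,285),(265,350),(300,295),(300,360))])
E
```

```text
scene tcp px [215.40317328 140.46387668] crop [116.79138085  72.25692265]
wrist tcp px [325.4218733  247.01295147] tip [325.35586247 241.53996903] tip z+10 [343.54581155 241.61490613]
4263 [ 0.48271644 -0.35202772  0.19758409] [ 0.58019302 -0.22705006  0.55551071]
0.19 9 [ 0.514 -0.309  0.198] [ 0.533 -0.277  0.2  ]
0.2 31 [ 0.515 -0.315  0.2  ] [ 0.535 -0.27   0.21 ]
0.21 38 [ 0.514 -0.31   0.21 ] [ 0.536 -0.267  0.22 ]
0.22 45 [ 0.514 -0.314  0.22 ] [ 0.536 -0.268  0.23 ]
0.23 22 [ 0.505 -0.316  0.231] [ 0.537 -0.269  0.24 ]
0.24 45 [ 0.519 -0.33   0.24 ] [ 0.545 -0.252  0.25 ]
0.25 49 [ 0.517 -0.342  0.25 ] [ 0.545 -0.245  0.26 ]
0.26 68 [ 0.515 -0.346  0.261] [ 0.546 -0.241  0.27 ]
0.27 76 [ 0.513 -0.352  0.27 ] [ 0.548 -0.234  0.28 ]
0.28 69 [ 0.51  -0.351  0.28 ] [ 0.55  -0.231  0.29 ]
0.29 118 [ 0.506 -0.318  0.29 ] [ 0.552 -0.227  0.3  ]
0.008 [((0.5186, -0.2935, 0.137), array([326.33685856, 225.65472548]))]
wrist range at finger px [array([ 0.504, -0.306,  0.216]), array([ 0.511, -0.282,  0.216]), array([ 0.511, -0.303,  0.231]), array([ 0.516, -0.281,  0.235])]
```

```bash
python3 - <<'E'
from h import *
e=np.array(get_obs()["ee_pos"])
for n in("scene","top","wrist"):
    p=get_image(n);C=cloud(p)
    m=(p["range_z"]>0)&(np.hypot(C[...,0]-e[0],C[...,1]-e[1])<.04)&(C[...,2]>.15)&(C[...,2]<.26)
    v,u=np.nonzero(m);z=C[m][:,2];i=np.argsort(z)[:400:40]
    for j in i: print(n,u[j],v[j],C[v[j],u[j]].round(4))
    if n=="scene": a=p["frame"][90:190,165:285]
    if n=="wrist": b=p["frame"][180:340,220:412]
cv2.imwrite("pics/w3.png",np.hstack([cv2.resize(a,(400,333)),cv2.resize(b,(400,333))]))
E
```

```text
scene 219 134 [ 0.518  -0.2769  0.1956]
scene 220 129 [ 0.513  -0.2755  0.2092]
scene 212 129 [ 0.5347 -0.2802  0.2195]
scene 214 126 [ 0.5308 -0.2747  0.2289]
scene 212 122 [ 0.5352 -0.274   0.2437]
scene 210 117 [ 0.5356 -0.2776  0.2575]
top 466 170 [ 0.5176 -0.3036  0.1946]
top 453 166 [ 0.5227 -0.2702  0.21  ]
top 471 166 [ 0.5179 -0.3036  0.2221]
top 457 165 [ 0.5156 -0.2675  0.2393]
top 460 159 [ 0.5255 -0.2715  0.2482]
top 460 163 [ 0.5156 -0.2689  0.2522]
wrist 301 262 [ 0.5122 -0.3037  0.1955]
wrist 301 277 [ 0.5179 -0.3054  0.1984]
wrist 352 251 [ 0.5115 -0.2802  0.2009]
wrist 352 252 [ 0.5116 -0.2803  0.2018]
wrist 300 259 [ 0.5077 -0.3022  0.2028]
wrist 300 260 [ 0.5078 -0.3022  0.2035]
wrist 367 263 [ 0.5173 -0.2755  0.2041]
wrist 300 280 [ 0.5162 -0.3049  0.2047]
wrist 278 265 [ 0.5066 -0.3114  0.2052]
wrist 347 280 [ 0.5215 -0.2856  0.2058]
```

View pics/w3.png

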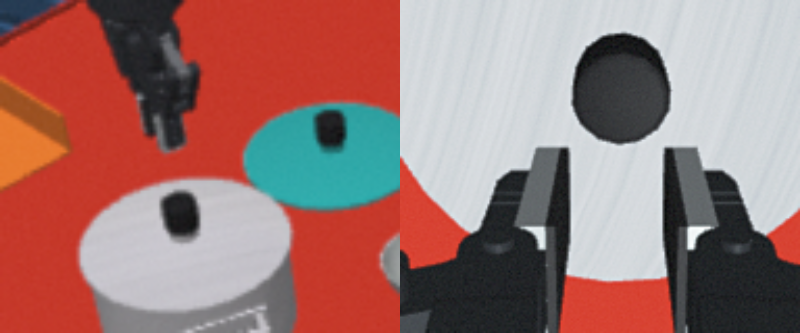

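Pictures so far: 5. All three cameras put the fingertips at z≈0.195 while the reported TCP is at 0.171. The true tips are therefore about 25 mm behind the reported TCP, not 8 mm ahead, and the jaws closed above the knob. I'll correct for this by going about 33 mm deeper.

```bash
python3 -m handwheel '[{"rot":[0,0,0],"dp":[0,2,1],"claw":60},{"rot":[0,0,0],"dp":[0,2,1],"claw":60},{"rot":[0,0,0],"dp":[0,2,1],"claw":60},{"rot":[0,0,0],"dp":[50,2,1],"claw":60},{"rot":[0,0,0],"dp":[75,2,1],"claw":60},{"rot":[0,0,0],"dp":[84,2,1],"claw":60},{"rot":[0,0,0],"dp":[84,2,1],"claw":60}]' 50
python3 - <<'E'
from h import *
st()
E
```

```text
t: 6.65
ee_pos: [0.5179, -0.2928, 0.0833]
tcp_rot: [0.569, -0.42, 0.569, 0.42]
wrist_force: [-0.7, 1.2, -0.0]
finger_gap: 0.7
t 6.65 p [ 0.5179 -0.2928  0.0833] j [-0.65   0.41  -0.111  1.05   0.    -0.352] gap 0.7 F [-0.7  1.2 -0. ]
axes x,y,z: [[-0.0, 0.0, -1.0], [-0.956, 0.293, 0.0], [0.293, 0.956, 0.0]]
```

```bash
python3 -m handwheel '[{"rot":[0,0,0],"dp":[0,0,0],"claw":20},{"rot":[0,0,0],"dp":[0,0,0],"claw":20},{"rot":[0,0,0],"dp":[0,0,0],"claw":20},{"rot":[0,0,0],"dp":[0,0,0],"claw":20},{"rot":[0,0,0],"dp":[0,0,0],"claw":20}]' 50
```

```text
t: 7.28
ee_pos: [0.5188, -0.2938, 0.0849]
tcp_rot: [0.569, -0.421, 0.568, 0.419]
wrist_force: [0.2, -1.2, 5.6]
finger_gap: 0.331
```

```bash
python3 -m handwheel '[{"rot":[0,0,0],"dp":[-10,0,0],"claw":20},{"rot":[0,0,0],"dp":[-25,0,0],"claw":20},{"rot":[0,0,0],"dp":[-50,15,75],"claw":20},{"rot":[0,0,0],"dp":[-50,30,125],"claw":20},{"rot":[0,0,0],"dp":[-50,40,180],"claw":20},{"rot":[0,0,0],"dp":[-50,50,235],"claw":20},{"rot":[0,0,0],"dp":[-40,58,270],"claw":20},{"rot":[0,0,0],"dp":[-20,58,289],"claw":20},{"rot":[0,0,0],"dp":[10,58,289],"claw":20},{"rot":[0,0,0],"dp":[40,58,289],"claw":20}]'
python3 -m handwheel '[{"rot":[0,0,0],"dp":[15,0,0],"claw":20},{"rot":[0,0,0],"dp":[24,0,0],"claw":20},{"rot":[0,0,0],"dp":[29,0,0],"claw":20},{"rot":[0,0,0],"dp":[30,0,0],"claw":20},{"rot":[0,0,0],"dp":[30,0,0],"claw":20}]'
```

```text
t: 8.52
ee_pos: [0.5477, 0.0012, 0.0434]
tcp_rot: [0.569, -0.421, 0.568, 0.42]
wrist_force: [0.1, 0.4, -2.3]
finger_gap: 0.333
t: 9.15
ee_pos: [0.5478, 0.0004, 0.0139]
tcp_rot: [0.569, -0.421, 0.568, 0.42]
wrist_force: [-0.8, 0.7, -2.1]
finger_gap: 0.331
```

```bash
python3 - <<'E'
from h import *
st()
p=get_image("top");C=cloud(p)
m=(p["range_z"]>0)&(np.hypot(C[...,0]-.548,C[...,1])<.12)&(C[...,2]>.013)&(C[...,2]<.035)
k=C[m];print(len(k),cv2.minEnclosingCircle(k[:,:2].astype(np.float32)))
m=(p["range_z"]>0)&(np.hypot(C[...,0]-.52,C[...,1]+.292)<.09)
print(np.percentile(C[m][:,2],[5,50,95]))
p=get_image("scene");C=cloud(p)
m=(p["range_z"]>0)&(np.hypot(C[...,0]-.548,C[...,1])<.12)&(C[...,2]>.013)&(C[...,2]<.03)
k=C[m];print(len(k),cv2.minEnclosingCircle(k[:,:2].astype(np.float32)))
# edge height front side
for s in((.62,0),(.548,.075)):
    m=(p["range_z"]>0)&(np.hypot(C[...,0]-s[0],C[...,1]-s[1])<.008);print(s,np.median(C[m][:,2]))
E
```

```text
t 9.15 p [5.478e-01 4.000e-04 1.390e-02] j [-0.146  0.391 -0.332  0.847  0.     0.152] gap 0.331 F [-0.8  0.7 -2.1]
axes x,y,z: [[0.001, -0.0, -1.0], [-0.956, 0.294, -0.001], [0.294, 0.956, 0.0]]
0 ((0.0, 0.0), 0.0)
[0.00028619 0.00684586 0.08861091]
1932 ((0.5486687421798706, 0.0012763200793415308), 0.08964025974273682)
(0.62, 0) 0.026135189623005105
(0.548, 0.075) 0.02551995322685367
```

```bash
python3 -m handwheel '[{"rot":[0,0,0],"dp":[2,0,0],"claw":20},{"rot":[0,0,0],"dp":[3,0,0],"claw":20},{"rot":[0,0,0],"dp":[4,0,0],"claw":20},{"rot":[0,0,0],"dp":[4,0,0],"claw":20}]'
```

```text
t: 9.75
ee_pos: [0.5477, 0.0005, 0.0109]
tcp_rot: [0.569, -0.421, 0.568, 0.42]
wrist_force: [-3.8, 0.4, 10.4]
finger_gap: 0.332
```

```bash
python3 -m handwheel '[{"rot":[0,0,0],"dp":[-2,0,0],"claw":40},{"rot":[0,0,0],"dp":[-2,0,0],"claw":60},{"rot":[0,0,0],"dp":[-2,0,0],"claw":60},{"rot":[0,0,0],"dp":[-30,0,0],"claw":60},{"rot":[0,0,0],"dp":[-90,0,0],"claw":60},{"rot":[-6,0,0],"dp":[-150,20,60],"claw":60},{"rot":[-6,0,0],"dp":[-150,35,120],"claw":60},{"rot":[-6,0,0],"dp":[-150,50,180],"claw":60},{"rot":[-6,0,0],"dp":[-150,70,240],"claw":60},{"rot":[-6,0,0],"dp":[-150,90,300],"claw":60}]' 100
python3 -m handwheel '[{"rot":[0,0,0],"dp":[0,0,9],"claw":60},{"rot":[0,0,0],"dp":[0,0,9],"claw":60},{"rot":[0,0,0],"dp":[0,0,9],"claw":60}]'
python3 - <<'E'
from h import *
st()
w=get_image("wrist");C=cloud(w);k=C[(w["range_z"]>0)&(C[...,2]>.131)&(C[...,2]<.14)&(np.hypot(C[...,0]-.552,C[...,1]-.322)<.07)]
print(len(k),cv2.minAreaRect(k[:,:2].astype(np.float32)*1000))
a=get_image("top")["frame"][60:260,130:450]
cv2.imwrite("pics/w4.png",np.hstack([cv2.resize(w["frame"],(400,250)),cv2.resize(a,(400,250))]))
p=get_image("scene");C=cloud(p)
m=(p["range_z"]>0)&(np.hypot(C[...,0]-.548,C[...,1])<.12)&(C[...,2]>.013)&(C[...,2]<.03)
k=C[m];print(len(k),cv2.minEnclosingCircle(k[:,:2].astype(np.float32)))
for s in((.62,0),(.548,.075),(.548,-.075),(.48,0)):
    m=(p["range_z"]>0)&(np.hypot(C[...,0]-s[0],C[...,1]-s[1])<.008);print(s,np.median(C[m][:,2]))
E
```

```text
t: 11.0
ee_pos: [0.5496, 0.2962, 0.1592]
tcp_rot: [0.546, -0.449, 0.546, 0.449]
wrist_force: [0.2, 0.1, 0.4]
finger_gap: 0.699
t: 11.38
ee_pos: [0.5514, 0.3016, 0.159]
tcp_rot: [0.546, -0.449, 0.547, 0.449]
wrist_force: [0.3, 0.3, 0.5]
finger_gap: 0.702
t 11.375 p [0.5514 0.3016 0.159 ] j [ 0.373  0.433  0.115  1.254 -0.     0.568] gap 0.702 F [0.3 0.3 0.5]
axes x,y,z: [[-0.001, -0.001, -1.0], [-0.981, 0.193, 0.0], [0.193, 0.981, -0.001]]
4701 ((551.0338745117188, 321.2044982910156), (16.184986114501953, 110.344970703125), 78.97116088867188)
2584 ((0.5471075773239136, 0.0027764379046857357), 0.09015866369009018)
(0.62, 0) 0.023748147066276246
(0.548, 0.075) 0.022963434328687655
(0.548, -0.075) 0.022440044010288582
(0.48, 0) 0.02424732535412448
```

View pics/w4.png

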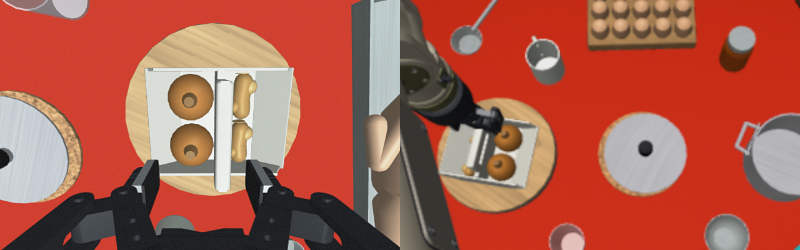

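```bash
python3 -m handwheel '[{"rot":[0,0,0],"dp":[0,4,19],"claw":45},{"rot":[0,0,0],"dp":[0,4,19],"claw":45},{"rot":[0,0,0],"dp":[40,4,19],"claw":45},{"rot":[0,0,0],"dp":[65,4,19],"claw":45},{"rot":[0,0,0],"dp":[78,4,19],"claw":45},{"rot":[0,0,0],"dp":[79,4,19],"claw":45},{"rot":[0,0,0],"dp":[79,4,19],"claw":5},{"rot":[0,0,0],"dp":[79,4,19],"claw":5},{"rot":[0,0,0],"dp":[79,4,19],"claw":5},{"rot":[0,0,0],"dp":[79,4,19],"claw":5}]' 100
python3 -m handwheel '[{"rot":[0,0,0],"dp":[0,0,0],"claw":5},{"rot":[0,0,0],"dp":[0,0,0],"claw":5},{"rot":[0,0,0],"dp":[-4,0,0],"claw":5},{"rot":[0,0,0],"dp":[-10,0,0],"claw":5},{"rot":[0,0,0],"dp":[-20,0,0],"claw":5},{"rot":[0,0,0],"dp":[-40,0,0],"claw":5},{"rot":[0,0,0],"dp":[-40,0,0],"claw":5}]'
```

```text
t: 12.78
ee_pos: [0.5519, 0.3223, 0.0818]
tcp_rot: [0.547, -0.45, 0.545, 0.449]
wrist_force: [-0.7, -2.1, 5.5]
finger_gap: 0.168
t: 13.65
ee_pos: [0.5525, 0.3232, 0.1223]
tcp_rot: [0.547, -0.45, 0.544, 0.449]
wrist_force: [1.1, -0.3, -5.3]
finger_gap: 0.161
```

```bash
python3 -m handwheel '[{"rot":[0,0,0],"dp":[-15,-1,-8],"claw":5},{"rot":[0,0,0],"dp":[-35,-5,-28],"claw":5},{"rot":[0,0,0],"dp":[-55,-10,-58],"claw":5},{"rot":[0,0,0],"dp":[-70,-16,-95],"claw":5},{"rot":[0,0,0],"dp":[-73,-22,-135],"claw":5},{"rot":[0,0,0],"dp":[-73,-29,-175],"claw":5},{"rot":[0,0,0],"dp":[-73,-35,-215],"claw":5},{"rot":[0,0,0],"dp":[-73,-42,-255],"claw":5},{"rot":[0,0,0],"dp":[-73,-48,-295],"claw":5},{"rot":[0,0,0],"dp":[-73,-55,-335],"claw":5}]'
python3 -m handwheel '[{"rot":[0,0,0],"dp":[0,-7,-40],"claw":5},{"rot":[0,0,0],"dp":[0,-13,-78],"claw":5},{"rot":[0,0,0],"dp":[0,-19,-115],"claw":5},{"rot":[0,0,0],"dp":[0,-24,-145],"claw":5},{"rot":[0,0,0],"dp":[0,-28,-168],"claw":5},{"rot":[0,0,0],"dp":[0,-31,-182],"claw":5},{"rot":[0,0,0],"dp":[0,-31,-188],"claw":5},{"rot":[0,0,0],"dp":[0,-31,-188],"claw":5},{"rot":[0,0,0],"dp":[0,-31,-188],"claw":5}]'
python3 - <<'E'
from h import *
st()
p=get_image("top");C=cloud(p)
e=get_obs()["ee_pos"]
m=(p["range_z"]>0)&(np.hypot(C[...,0]-.519,C[...,1]+.293)<.12)&(C[...,2]>.082)&(C[...,2]<.096)
k=C[m];print("rim",len(k),cv2.minEnclosingCircle(k[:,:2].astype(np.float32)))
s=get_image("scene")
cv2.imwrite("pics/w5.png",np.hstack([p["frame"][80:280,300:620],s["frame"][80:280,120:440]]))
E
```

```text
t: 14.9
ee_pos: [0.54, -0.0194, 0.1947]
tcp_rot: [0.546, -0.45, 0.546, 0.449]
wrist_force: [0.3, -0.0, -6.8]
finger_gap: 0.166
t: 16.02
ee_pos: [0.535, -0.2064, 0.1933]
tcp_rot: [0.546, -0.45, 0.546, 0.45]
wrist_force: [0.4, -0.4, -5.7]
finger_gap: 0.16
t 16.025 p [ 0.535  -0.2064  0.1933] j [-0.508  0.313  0.024  1.282  0.    -0.316] gap 0.16 F [ 0.4 -0.4 -5.7]
axes x,y,z: [[-0.0, 0.001, -1.0], [-0.982, 0.191, 0.0], [0.191, 0.982, 0.0]]
rim 0 ((0.0, 0.0), 0.0)
```

View pics/w5.png

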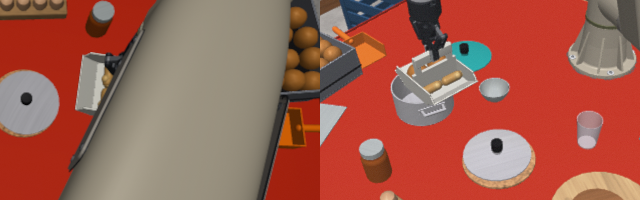

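The dish is level over the pot's near side and the load is intact. Now I tip it in small steps.

```bash
python3 -m handwheel '[{"rot":[0,-4,0],"dp":[0,0,0],"claw":5},{"rot":[0,-10,0],"dp":[0,0,0],"claw":5},{"rot":[0,-17,0],"dp":[0,0,0],"claw":5},{"rot":[0,-23,0],"dp":[0,0,0],"claw":5},{"rot":[0,-28,0],"dp":[0,0,0],"claw":5},{"rot":[0,-32,0],"dp":[0,0,0],"claw":5},{"rot":[0,-32,0],"dp":[0,0,0],"claw":5}]'
python3 - <<'E'
from h import *
st()
p=get_image("scene")
C=cloud(p);m=(p["range_z"]>0)&(np.hypot(C[...,0]-.519,C[...,1]+.293)<.085)&(C[...,2]>.0)&(C[...,2]<.12)
a=p["frame"][80:280,120:440]
cv2.imwrite("pics/w6.png",cv2.resize(p["frame"][110:230,150:310],(640,480)))
x,z=np.array([0,0,-1]),np.array([.191,.982,0])
E
```

```text
t: 17.0
ee_pos: [0.5349, -0.2086, 0.1916]
tcp_rot: [0.675, -0.308, 0.375, 0.556]
wrist_force: [-0.2, -0.0, -6.4]
finger_gap: 0.163
t 17.0 p [ 0.5349 -0.2086  0.1916] j [-0.775  0.533  0.214  1.582  0.457 -0.658] gap 0.163 F [-0.2 -0.  -6.4]
axes x,y,z: [[0.1, 0.519, -0.849], [-0.981, 0.193, 0.002], [0.164, 0.833, 0.529]]
```

View pics/w6.png

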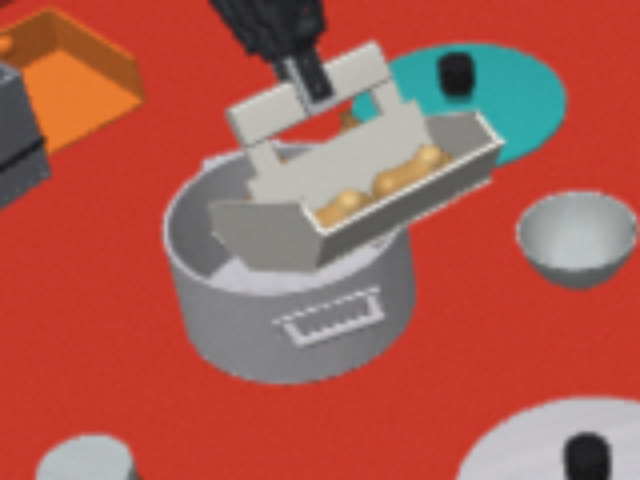

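Picture 8: the ginger at (380,180) rests against the centre wall. The onion side is lowered over the pot opening. I continue slowly.

```bash
python3 -m handwheel '[{"rot":[0,-2,0],"dp":[0,0,0],"claw":5},{"rot":[0,-4,0],"dp":[0,0,0],"claw":5},{"rot":[0,-6,0],"dp":[0,0,0],"claw":5},{"rot":[0,-8,0],"dp":[0,0,0],"claw":5},{"rot":[0,-10,0],"dp":[0,0,0],"claw":5},{"rot":[0,-12,0],"dp":[0,0,0],"claw":5},{"rot":[0,-14,0],"dp":[0,0,0],"claw":5},{"rot":[0,-16,0],"dp":[0,0,0],"claw":5},{"rot":[0,-16,0],"dp":[0,0,0],"claw":5},{"rot":[0,-16,0],"dp":[0,0,0],"claw":5}]'
python3 -m handwheel '[{"rot":[0,-3,0],"dp":[0,0,0],"claw":5},{"rot":[0,-6,0],"dp":[0,0,0],"claw":5},{"rot":[0,-8,0],"dp":[0,0,0],"claw":5},{"rot":[0,-8,0],"dp":[0,0,0],"claw":5},{"rot":[0,-8,0],"dp":[0,0,0],"claw":5},{"rot":[0,-8,0],"dp":[0,0,0],"claw":5}]'
python3 - <<'E'
from h import *
st()
p=get_image("scene")
cv2.imwrite("pics/w7.png",np.hstack([cv2.resize(p["frame"][110:230,150:310],(400,300)),cv2.resize(get_image("wrist")["frame"],(400,300))]))
E
```

```text
t: 18.3
ee_pos: [0.5353, -0.2074, 0.1934]
tcp_rot: [0.721, -0.228, 0.277, 0.593]
wrist_force: [0.5, -0.0, -3.7]
finger_gap: 0.169
t: 19.05
ee_pos: [0.5353, -0.2072, 0.1938]
tcp_rot: [0.738, -0.187, 0.226, 0.608]
wrist_force: [-0.3, -0.4, -2.6]
finger_gap: 0.161
t 19.05 p [ 0.5353 -0.2072  0.1938] j [-0.895  0.801  0.386  1.918  0.685 -0.987] gap 0.161 F [-0.3 -0.4 -2.6]
axes x,y,z: [[0.159, 0.813, -0.56], [-0.981, 0.192, -0.001], [0.106, 0.55, 0.828]]
```

View pics/w7.png

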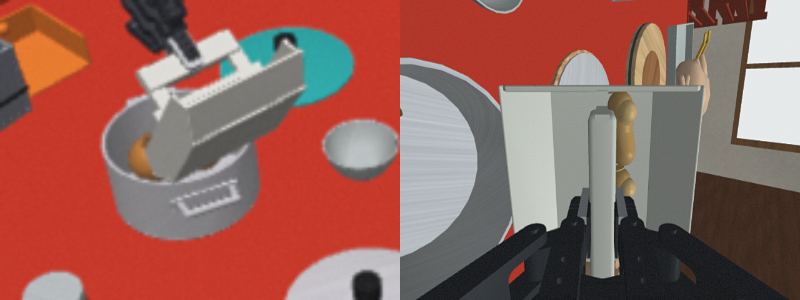

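Picture 9: the onion section is empty, an onion shows in the pot at (145,155) and the ginger is still in its section. Now I level the dish.

```bash
python3 -m handwheel '[{"rot":[0,3,0],"dp":[-5,0,8],"claw":5},{"rot":[0,9,0],"dp":[-11,0,17],"claw":5},{"rot":[0,16,0],"dp":[-17,0,25],"claw":5},{"rot":[0,23,0],"dp":[-17,0,25],"claw":5},{"rot":[0,30,0],"dp":[-17,0,25],"claw":5},{"rot":[0,37,0],"dp":[-17,0,25],"claw":5},{"rot":[0,44,0],"dp":[-17,0,25],"claw":5},{"rot":[0,50,0],"dp":[-17,0,25],"claw":5},{"rot":[0,55,0],"dp":[-17,0,25],"claw":5},{"rot":[0,56,0],"dp":[-17,0,25],"claw":5}]'
python3 -m handwheel '[{"rot":[0,0,0],"dp":[0,0,0],"claw":5},{"rot":[0,0,0],"dp":[0,0,0],"claw":5}]'
python3 - <<'E'
from h import *
st();plan((.553,.318,.16),(0,0,-1),(.191,.982,0))
p=get_image("scene");C=cloud(p)
m=(p["range_z"]>0)&(np.hypot(C[...,0]-.519,C[...,1]+.293)<.1)&(C[...,2]>.086)&(C[...,2]<.095)
k=C[m];print("rim",len(k),cv2.minEnclosingCircle(k[:,:2].astype(np.float32)))
E
```

```text
t: 20.4
ee_pos: [0.5347, -0.2051, 0.224]
tcp_rot: [0.546, -0.45, 0.545, 0.45]
wrist_force: [-0.7, 0.3, -3.6]
finger_gap: 0.164
t: 20.65
ee_pos: [0.5347, -0.2079, 0.2231]
tcp_rot: [0.546, -0.449, 0.546, 0.45]
wrist_force: [0.6, -0.1, -3.2]
finger_gap: 0.163
t 20.65 p [ 0.5347 -0.2079  0.2231] j [-5.110e-01  3.070e-01  8.900e-02  1.353e+00  1.000e-03 -3.170e-01] gap 0.163 F [ 0.6 -0.1 -3.2]
axes x,y,z: [[-0.001, 0.001, -1.0], [-0.981, 0.193, 0.001], [0.193, 0.981, 0.001]]
dp [ 63.8  83.5 519.4] rot [-0.1  0.1 -0.1]
rim 170 ((0.52275151014328, -0.2910865545272827), 0.08465415239334106)
```

```bash
python3 -m handwheel '[{"rot":[0,0,0],"dp":[5,3,15],"claw":5},{"rot":[0,0,0],"dp":[10,8,50],"claw":5},{"rot":[0,0,0],"dp":[15,15,95],"claw":5},{"rot":[0,0,0],"dp":[20,24,145],"claw":5},{"rot":[0,0,0],"dp":[25,32,195],"claw":5},{"rot":[0,0,0],"dp":[30,40,245],"claw":5},{"rot":[0,0,0],"dp":[35,48,295],"claw":5},{"rot":[0,0,0],"dp":[40,56,345],"claw":5},{"rot":[0,0,0],"dp":[45,64,395],"claw":5},{"rot":[0,0,0],"dp":[50,72,440],"claw":5}]'
python3 -m handwheel '[{"rot":[0,0,0],"dp":[5,5,35],"claw":5},{"rot":[0,0,0],"dp":[15,9,60],"claw":5},{"rot":[0,0,0],"dp":[25,11,75],"claw":5},{"rot":[0,0,0],"dp":[45,11,79],"claw":5},{"rot":[0,0,0],"dp":[65,11,79],"claw":5},{"rot":[0,0,0],"dp":[78,11,79],"claw":5},{"rot":[0,0,0],"dp":[85,11,79],"claw":5},{"rot":[0,0,0],"dp":[87,11,79],"claw":5},{"rot":[0,0,0],"dp":[87,11,79],"claw":5}]'
```

```text
t: 21.95
ee_pos: [0.548, 0.2405, 0.1728]
tcp_rot: [0.546, -0.449, 0.546, 0.45]
wrist_force: [-0.1, -0.1, -3.8]
finger_gap: 0.167
t: 23.08
ee_pos: [0.5536, 0.3179, 0.0871]
tcp_rot: [0.546, -0.449, 0.546, 0.449]
wrist_force: [-0.2, 0.6, -3.8]
finger_gap: 0.167
```

```bash
python3 -m handwheel '[{"rot":[0,0,0],"dp":[2,0,0],"claw":5},{"rot":[0,0,0],"dp":[4,0,0],"claw":5},{"rot":[0,0,0],"dp":[6,0,0],"claw":5},{"rot":[0,0,0],"dp":[6,0,0],"claw":5}]'
```

```text
t: 23.58
ee_pos: [0.5533, 0.3178, 0.0818]
tcp_rot: [0.546, -0.45, 0.546, 0.449]
wrist_force: [-2.2, -1.8, 4.7]
finger_gap: 0.166
```

```bash
python3 -m handwheel '[{"rot":[0,0,0],"dp":[-1,0,0],"claw":20},{"rot":[0,0,0],"dp":[-1,0,0],"claw":45},{"rot":[0,0,0],"dp":[-1,0,0],"claw":45},{"rot":[0,0,0],"dp":[-1,0,0],"claw":45},{"rot":[0,0,0],"dp":[-20,0,0],"claw":45},{"rot":[0,0,0],"dp":[-75,0,0],"claw":45},{"rot":[0,0,0],"dp":[-120,0,0],"claw":60},{"rot":[0,0,0],"dp":[-120,0,0],"claw":60}]' 50
python3 - <<'E'
from h import *
st();plan((.548,.001,.13))
w=get_image("wrist");C=cloud(w);k=C[(w["range_z"]>0)&(C[...,2]>.131)&(C[...,2]<.14)&(np.hypot(C[...,0]-.552,C[...,1]-.322)<.08)]
print(len(k),cv2.minAreaRect(k[:,:2].astype(np.float32)*1000),k[:,2].mean())
for n in("top","scene"):
    p=get_image(n);C=cloud(p)
    m=(p["range_z"]>0)&(np.hypot(C[...,0]-.548,C[...,1])<.04)&(C[...,2]>.055)&(C[...,2]<.07)
    k=C[m];print("knob",len(k),cv2.minEnclosingCircle(k[:,:2].astype(np.float32)) if len(k) else 0)
    m=(p["range_z"]>0)&(np.hypot(C[...,0]-.519,C[...,1]+.293)<.12)&(C[...,2]>.08)&(C[...,2]<.096)
    k=C[m];print("rim",len(k),cv2.minEnclosingCircle(k[:,:2].astype(np.float32)))
    m=(p["range_z"]>0)&(np.hypot(C[...,0]-.519,C[...,1]+.293)<.07);print("in pot z",np.percentile(C[m][:,2],[5,50,90,99]).round(3))
    if n=="top": a=p["frame"][120:260,140:500]
cv2.imwrite("pics/w8.png",cv2.resize(a,(800,311)))
E
```

```text
t: 24.58
ee_pos: [0.5557, 0.319, 0.2053]
tcp_rot: [0.549, -0.45, 0.543, 0.449]
wrist_force: [-0.3, -0.5, 0.5]
finger_gap: 0.702
t 24.575 p [0.5557 0.319  0.2053] j [0.396 0.437 0.234 1.359 0.    0.589] gap 0.702 F [-0.3 -0.5  0.5]
axes x,y,z: [[0.008, 0.003, -1.0], [-0.981, 0.192, -0.007], [0.192, 0.981, 0.005]]
dp [  74.2  -52.9 -313.9] rot [0. 0. 0.]
3198 ((552.1309814453125, 316.2929382324219), (15.805801391601562, 110.02778625488281), 79.23490905761719) 0.13558041925882913
knob 105 ((0.5482243895530701, 0.0006382536375895143), 0.01508315373212099)
rim 512 ((0.5197490453720093, -0.29201826453208923), 0.08451920002698898)
in pot z [0.002 0.006 0.054 0.061]
knob 97 ((0.5499941110610962, 0.0023239399306476116), 0.014942638576030731)
rim 482 ((0.5193427801132202, -0.28970998525619507), 0.08696965128183365)
in pot z [0.005 0.043 0.057 0.067]
```

View pics/w8.png

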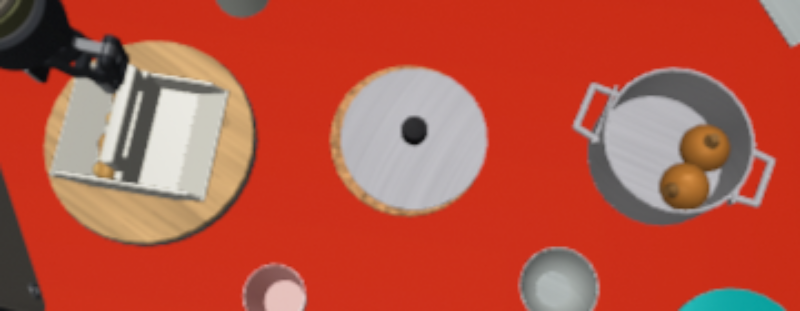

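Picture 10: the dish is on the board with the ginger at (105,165). The lid is on the mat at (413,130). Both onions are in the pot, at (705,147) and (685,185). Next is the lid.

```bash
python3 -m handwheel '[{"rot":[0,0,0],"dp":[0,-11,-60],"claw":60},{"rot":[0,0,0],"dp":[0,-22,-120],"claw":60},{"rot":[0,0,0],"dp":[0,-33,-180],"claw":60},{"rot":[0,0,0],"dp":[40,-44,-240],"claw":60},{"rot":[0,0,0],"dp":[80,-56,-300],"claw":60},{"rot":[0,0,0],"dp":[100,-56,-312],"claw":60},{"rot":[0,0,0],"dp":[100,-56,-312],"claw":60},{"rot":[0,0,0],"dp":[100,-56,-312],"claw":60}]'
python3 - <<'E'
from h import *
st()
w=get_image("wrist");C=cloud(w);k=C[(w["range_z"]>0)&(C[...,2]>.056)&(C[...,2]<.07)&(np.hypot(C[...,0]-.548,C[...,1])<.03)]
c=cv2.minEnclosingCircle(k[:,:2].astype(np.float32));print(len(k),c,k[:,2].mean())
plan((*c[0],.0105),(0,0,-1),(.192,.981,0))
E
```

```text
t: 25.72
ee_pos: [0.5478, 0.0014, 0.1]
tcp_rot: [0.546, -0.449, 0.546, 0.45]
wrist_force: [0.0, 0.4, 1.2]
finger_gap: 0.702
t 25.725 p [0.5478 0.0014 0.1   ] j [-0.144  0.314 -0.21   1.049  0.     0.049] gap 0.702 F [0.  0.4 1.2]
axes x,y,z: [[-0.001, 0.001, -1.0], [-0.981, 0.192, 0.001], [0.192, 0.981, 0.0]]
1653 ((0.5473805069923401, -0.0006984630599617958), 0.015000363811850548) 0.06330742660689014
dp [90.3  0.7 -2.6] rot [0.1 0.  0. ]
```

```bash
python3 -m handwheel '[{"rot":[0,0,0],"dp":[45,0,-1],"claw":60},{"rot":[0,0,0],"dp":[75,0,-1],"claw":60},{"rot":[0,0,0],"dp":[88,0,-1],"claw":60},{"rot":[0,0,0],"dp":[88,0,-1],"claw":20},{"rot":[0,0,0],"dp":[88,0,-1],"claw":20},{"rot":[0,0,0],"dp":[88,0,-1],"claw":20},{"rot":[0,0,0],"dp":[88,0,-1],"claw":20},{"rot":[0,0,0],"dp":[88,0,-1],"claw":20}]' 50
python3 -m handwheel '[{"rot":[0,0,0],"dp":[-6,0,0],"claw":20},{"rot":[0,0,0],"dp":[-20,0,0],"claw":20},{"rot":[0,0,0],"dp":[-60,0,0],"claw":20},{"rot":[0,0,0],"dp":[-110,0,0],"claw":20},{"rot":[0,0,0],"dp":[-130,0,0],"claw":20},{"rot":[0,0,0],"dp":[-130,0,0],"claw":20}]'
python3 - <<'E'
from h import *
st()
p=get_image("scene");C=cloud(p);e=np.array(get_obs()["ee_pos"])
m=(p["range_z"]>0)&(np.hypot(C[...,0]-e[0],C[...,1]-e[1])<.1)&(C[...,2]>.11)&(C[...,2]<.157)
k=C[m];print("lid",len(k),cv2.minEnclosingCircle(k[:,:2].astype(np.float32)),np.percentile(k[:,2],[1,50,99]))
r=np.hypot(k[:,0]-e[0],k[:,1]-e[1]);q=k[(r<.083)&(r>.03)]
A=np.c_[q[:,:2]-e[:2],np.ones(len(q)),r[(r<.083)&(r>.03)]];print("plane tilt",np.linalg.lstsq(A,q[:,2],rcond=None)[0].round(4))
plan((.5195,-.2925,.14))
E
```

```text
t: 26.78
ee_pos: [0.5495, 0.0001, 0.0139]
tcp_rot: [0.547, -0.45, 0.545, 0.449]
wrist_force: [1.1, 2.0, 6.2]
finger_gap: 0.334
t: 27.52
ee_pos: [0.5495, -0.0004, 0.1449]
tcp_rot: [0.547, -0.451, 0.545, 0.448]
wrist_force: [0.7, -0.2, -2.7]
finger_gap: 0.333
t 27.525 p [ 5.495e-01 -4.000e-04  1.449e-01] j [-0.147  0.284 -0.137  1.146 -0.     0.047] gap 0.333 F [ 0.7 -0.2 -2.7]
axes x,y,z: [[0.004, -0.001, -1.0], [-0.981, 0.192, -0.004], [0.192, 0.981, 0.0]]
lid 1818 ((0.5500712990760803, -0.0006014304235577583), 0.09040942788124084) [0.14728279 0.15406123 0.1569129 ]
plane tilt [ 0.0005 -0.0006  0.1604 -0.0893]
dp [   3.1  -27.8 -292.4] rot [0. 0. 0.]
```

```bash
python3 -m handwheel '[{"rot":[0,0,0],"dp":[0,-2,-20],"claw":20},{"rot":[0,0,0],"dp":[0,-6,-60],"claw":20},{"rot":[0,0,0],"dp":[0,-10,-110],"claw":20},{"rot":[0,0,0],"dp":[0,-16,-165],"claw":20},{"rot":[0,0,0],"dp":[0,-20,-215],"claw":20},{"rot":[0,0,0],"dp":[0,-25,-260],"claw":20},{"rot":[0,0,0],"dp":[0,-28,-285],"claw":20},{"rot":[0,0,0],"dp":[0,-28,-292],"claw":20},{"rot":[0,0,0],"dp":[20,-28,-292],"claw":20},{"rot":[0,0,0],"dp":[20,-28,-292],"claw":20}]'
python3 - <<'E'
from h import *
st();plan((.5193,-.2922,.09),(0,0,-1),(.192,.981,0))
p=get_image("scene");C=cloud(p);e=np.array(get_obs()["ee_pos"])
m=(p["range_z"]>0)&(np.hypot(C[...,0]-e[0],C[...,1]-e[1])<.1)&(C[...,2]>.12)&(C[...,2]<.14)
k=C[m];print("lid",len(k),cv2.minEnclosingCircle(k[:,:2].astype(np.float32)),np.percentile(k[:,2],[1,50,99]))
cv2.imwrite("pics/w9.png",cv2.resize(p["frame"][110:230,150:310],(640,480)))
E
```

```text
t: 28.82
ee_pos: [0.5182, -0.2899, 0.1205]
tcp_rot: [0.545, -0.448, 0.546, 0.451]
wrist_force: [-0.6, 0.2, -2.0]
finger_gap: 0.331
t 28.825 p [ 0.5182 -0.2899  0.1205] j [-0.646  0.388 -0.049  1.139  0.    -0.454] gap 0.331 F [-0.6  0.2 -2. ]
axes x,y,z: [[-0.004, 0.003, -1.0], [-0.982, 0.191, 0.004], [0.191, 0.982, 0.003]]
dp [30.5 -1.7 -2.1] rot [ 0.1  0.1 -0.2]
lid 1818 ((0.516404390335083, -0.2899274528026581), 0.09132485091686249) [0.12314138 0.13109357 0.13695765]
```

View pics/w9.png

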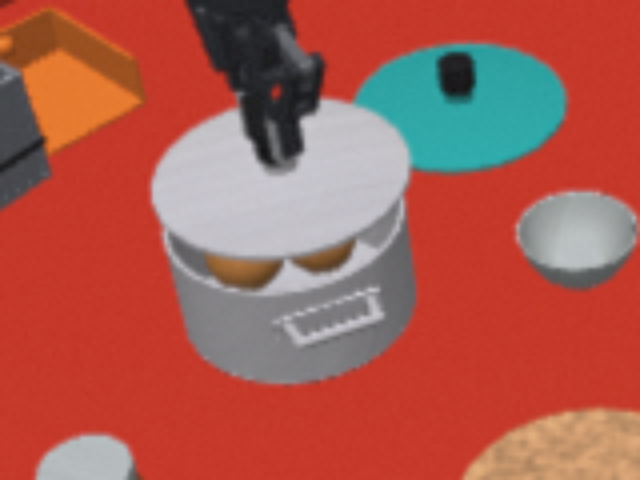

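Picture 11: the lid is held over the pot and both onions lie inside, at (245,270) and (320,255). I lower it with a 2 mm correction.

```bash
python3 -m handwheel '[{"rot":[0,0,0],"dp":[6,-2,-2],"claw":20},{"rot":[0,0,0],"dp":[14,-2,-2],"claw":20},{"rot":[0,0,0],"dp":[20,-2,-2],"claw":20},{"rot":[0,0,0],"dp":[25,-2,-2],"claw":20},{"rot":[0,0,0],"dp":[28,-2,-2],"claw":20},{"rot":[0,0,0],"dp":[30,-2,-2],"claw":20},{"rot":[0,0,0],"dp":[30,-2,-2],"claw":20}]'
```

```text
t: 29.75
ee_pos: [0.5211, -0.2943, 0.0924]
tcp_rot: [0.546, -0.449, 0.546, 0.45]
wrist_force: [-0.3, 0.9, -2.7]
finger_gap: 0.329
```

```bash
python3 -m handwheel '[{"rot":[0,0,0],"dp":[1,1,1],"claw":20},{"rot":[0,0,0],"dp":[3,1,1],"claw":20},{"rot":[0,0,0],"dp":[5,1,1],"claw":20},{"rot":[0,0,0],"dp":[5,1,1],"claw":20}]'
python3 - <<'E'
from h import *
st()
E
```

```text
t: 30.25
ee_pos: [0.5205, -0.2932, 0.088]
tcp_rot: [0.546, -0.45, 0.546, 0.449]
wrist_force: [-1.2, 1.9, 2.2]
finger_gap: 0.329
t 30.25 p [ 0.5205 -0.2932  0.088 ] j [-0.647  0.411 -0.098  1.062  0.    -0.454] gap 0.329 F [-1.2  1.9  2.2]
axes x,y,z: [[0.0, -0.0, -1.0], [-0.981, 0.192, -0.001], [0.192, 0.981, -0.0]]
```

```bash
python3 -m handwheel '[{"rot":[0,0,0],"dp":[0,0,0],"claw":35},{"rot":[0,0,0],"dp":[-1,0,0],"claw":60},{"rot":[0,0,0],"dp":[-1,0,0],"claw":60},{"rot":[0,0,0],"dp":[-1,0,0],"claw":60},{"rot":[0,0,0],"dp":[-30,0,0],"claw":60},{"rot":[0,0,0],"dp":[-80,0,0],"claw":60},{"rot":[0,0,0],"dp":[-130,0,0],"claw":60},{"rot":[0,0,0],"dp":[-130,0,0],"claw":60}]'
python3 - <<'E'
from h import *
st()
for n in("scene","wrist"):
    p=get_image(n);C=cloud(p);m0=p["range_z"]>0
    m=m0&(np.hypot(C[...,0]-.519,C[...,1]+.292)<.04)&(C[...,2]>.128)&(C[...,2]<.145);k=C[m]
    print(n,"knob",len(k),cv2.minEnclosingCircle(k[:,:2].astype(np.float32)) if len(k) else 0,np.median(k[:,2]))
    m=m0&(np.hypot(C[...,0]-.519,C[...,1]+.292)<.1)&(C[...,2]>.085)&(C[...,2]<.108);q=C[m]
    print("lid",len(q),cv2.minEnclosingCircle(q[:,:2].astype(np.float32)))
    d=q[:,:2]-[.52,-.2925];r=np.hypot(*d.T);s=(r>.03)&(r<.08)
    print("fit",np.linalg.lstsq(np.c_[d[s],np.ones(s.sum()),r[s]],q[s,2],rcond=None)[0].round(4))
    if n=="scene":a=p["frame"]
cv2.imwrite("pics/w10.png",np.hstack([cv2.resize(a[110:230,150:310],(400,300)),cv2.resize(a[230:360,330:490],(400,300))]))
E
```

```text
t: 31.25
ee_pos: [0.5226, -0.2948, 0.2224]
tcp_rot: [0.547, -0.453, 0.545, 0.446]
wrist_force: [-0.4, -0.2, 0.0]
finger_gap: 0.702
t 31.25 p [ 0.5226 -0.2948  0.2224] j [-0.647  0.351  0.148  1.359  0.    -0.454] gap 0.702 F [-0.4 -0.2  0. ]
axes x,y,z: [[0.007, -0.005, -1.0], [-0.981, 0.192, -0.008], [0.192, 0.981, -0.004]]
scene knob 81 ((0.5176466703414917, -0.2925417125225067), 0.0184052474796772) 0.13560606949851975
lid 1899 ((0.5212323665618896, -0.29175713658332825), 0.09140459448099136)
fit [-0.0029 -0.0006  0.1059 -0.1172]
wrist knob 1180 ((0.5185160636901855, -0.2941815257072449), 0.014915898442268372) 0.13753084769955246
lid 29560 ((0.5189784169197083, -0.2943069338798523), 0.08835917711257935)
fit [-0.0024 -0.0045  0.1065 -0.1141]
```

View pics/w10.png

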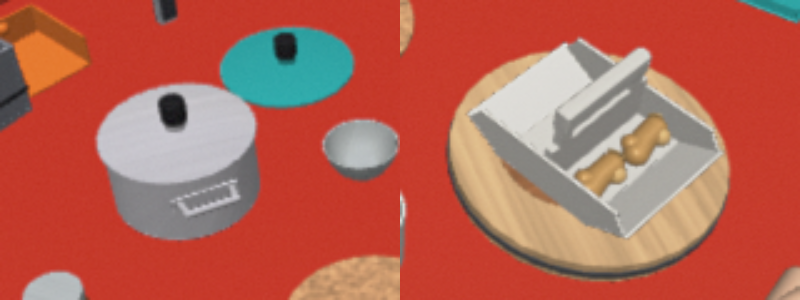

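```bash
python3 -c "
from workcell import *
print(hand_in())"
```

```text
the job is handed in; nothing more can be done
None
```

The stock is started and the job was handed in at about 31 s of the 72 s allowed; the hand-in gives no verdict. I set the lid on the cork mat, tipped the onion side about 56° over the pot, and stood the dish back on the board. The lid then went back on the pot.

**Last checks:**
- **Lid:** seated on the pot, with the knob top at 137.5 mm against 137.2 mm at the start. Tilt is about 0.005 rad. Its centre is within about 2 mm of the pot's axis, which I measured before the lid went back on.
- **Dish:** upright on the board, within about 2 mm of its middle, with both pieces of ginger in their own section.
- **Onions:** both seen in the pot just before the lid closed over them.
- **Arm:** clear of everything.

**Failed or disagreed:**
- **Lid grasp:** the first attempt closed on air above the knob and moved nothing. All three cameras showed the fingertips about 25 mm behind the reported TCP, where the description says 8 mm ahead. I corrected for this from then on.
- **Camera agreement:** positions from the different cameras differed by 1–3 mm, within what the job allowed.

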